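Put the coin slabs away in the sprung-lid slab box

TASK

Put away all the thick acrylic coin slabs that stand in the low display stand. Press the brass button so that the walnut box's lid pops up, steady the lid and ease it right back to its stop without flinging it, stand every slab upright in a pocket of its own beside the one already there, then bring the lid down without slamming it and press it shut until it latches. Leave the scale, capsule, magnifier and tray where they are.

Things in the scene. Friction and masses are not known exactly. Their poses are not given: they have to be found in the camera images.
- slabbox: Walnut slab storage box, fixed; 136 mm deep (its x axis: brass button in front at -x, hinge at the back at +x), 214 mm wide (its y), 101 mm high with the lid shut. Origin: centre of its underside. The open base is 74 mm high to the rim, walls 7 mm thick; inside, a grey insert 45 mm high holds five pockets in a row along y.
- box_rim (a point): Centre of the box's open mouth, 74 mm above the shelf. A slab standing in a pocket rises 16 mm above the rim. Neighbouring slabs in the box are only 18 mm apart (faces), so there a slab is held by its two narrow edges (56 mm across, along the box's x), with 33 mm of room from each edge to the front and back walls.
- lid_hinge (a point): Middle of the lid's hinge line, at the back rim of the box (68 mm behind the box's middle, 75 mm up). Turns with the lid: its x axis runs from the lid's front edge to the hinge, y along the hinge, z out of the lid's outer face.
- lid_edge (a point): Middle of the lower side of the lid's free front edge, 136 mm from the hinge line. The lid is a shallow walnut cover, 136 x 214 mm, 26 mm deep outside (its flat outer face is 26 mm above this point when shut), walls 6 mm thick, with a small striker pin standing 7 mm out of the middle of its front wall.
- lid (a joint): Lid angle, rad: 0 shut and latched, 1.75 fully open at its stop (just past upright). Once released a spring pops it up and it stands half-open by itself (about 0.8 to 1.3), still over the pockets. From there it moves with under 1 N at its edge and stays where it is left. Pressed right down at the front (a few N), it snaps under the hook below 0.01.
- button_top (a point): Middle of the top of the round brass release button, 28 mm across, 62 mm above the shelf, 46 mm in front of the box's front wall; pressed straight down, 6 mm at most. Button and latch hook are one brass rocker: the hook, 16 mm wide, stands 11 to 16 mm in front of the front wall, 100 mm high, and tips 10 mm forward when the button is down.
- release (a joint): Angle of the release rocker, rad: 0 at rest, 0.2 with the button fully down. About 1.5 N to start, 3.5 N fully down; it lets the lid go at about 0.1 and springs back up by itself.
- slot2 (a point): Centre of the floor of pocket 2, the middle one, 6 mm above the shelf; turns with the box. The five pockets 0 to 4 lie at -80, -40, 0, 40 and 80 mm from here along the box's y axis. Each is 64 mm (box x) by 28 mm (box y) and 39 mm deep, with 12 mm of insert between neighbours.
- slab0_c (a point): Thick clear acrylic coin slab, silver coin inside: 56 mm wide (own x axis), 22 mm thick (own y), 84 mm tall (own z), about 125 g. This point: its centre, 42 mm above its foot. It starts standing in slot 0 of the low display stand, to be put away; None if it is absent this time
- slab1_c (a point): Thick clear acrylic coin slab, silver coin inside: 56 mm wide (own x axis), 22 mm thick (own y), 84 mm tall (own z), about 125 g. This point: its centre, 42 mm above its foot. It starts standing in slot 1 of the low display stand, to be put away; None if it is absent this time
- slab2_c (a point): Thick clear acrylic coin slab, silver coin inside: 56 mm wide (own x axis), 22 mm thick (own y), 84 mm tall (own z), about 125 g. This point: its centre, 42 mm above its foot. It starts standing in slot 2 of the low display stand, to be put away; None if it is absent this time
- slab3_c (a point): Thick clear acrylic coin slab, silver coin inside: 56 mm wide (own x axis), 22 mm thick (own y), 84 mm tall (own z), about 125 g. This point: its centre, 42 mm above its foot. It starts standing in slot 3 of the low display stand, to be put away; None if it is absent this time
- slab4_c (a point): Thick clear acrylic coin slab, silver coin inside: 56 mm wide (own x axis), 22 mm thick (own y), 84 mm tall (own z), about 125 g. This point: its centre, 42 mm above its foot. It starts standing in slot 4 of the low display stand, to be put away; None if it is absent this time
- kept0_c (a point): Thick clear acrylic coin slab, silver coin inside: 56 mm wide (own x axis), 22 mm thick (own y), 84 mm tall (own z), about 125 g. This point: its centre, 42 mm above its foot. It starts already standing in pocket 0 of the box, under the lid; None if it is absent this time (then that pocket is free)
- kept1_c (a point): Thick clear acrylic coin slab, silver coin inside: 56 mm wide (own x axis), 22 mm thick (own y), 84 mm tall (own z), about 125 g. This point: its centre, 42 mm above its foot. It starts already standing in pocket 1 of the box, under the lid; None if it is absent this time (then that pocket is free)
- kept2_c (a point): Thick clear acrylic coin slab, silver coin inside: 56 mm wide (own x axis), 22 mm thick (own y), 84 mm tall (own z), about 125 g. This point: its centre, 42 mm above its foot. It starts already standing in pocket 2 of the box, under the lid; None if it is absent this time (then that pocket is free)
- kept3_c (a point): Thick clear acrylic coin slab, silver coin inside: 56 mm wide (own x axis), 22 mm thick (own y), 84 mm tall (own z), about 125 g. This point: its centre, 42 mm above its foot. It starts already standing in pocket 3 of the box, under the lid; None if it is absent this time (then that pocket is free)
- kept4_c (a point): Thick clear acrylic coin slab, silver coin inside: 56 mm wide (own x axis), 22 mm thick (own y), 84 mm tall (own z), about 125 g. This point: its centre, 42 mm above its foot. It starts already standing in pocket 4 of the box, under the lid; None if it is absent this time (then that pocket is free)
- stand: Low walnut display stand, loose, about 0.9 kg, 80 mm deep (its x) x 216 mm wide (its y) x 26 mm high; origin at the centre of its underside. Five slots 0 to 4 lie at -80, -40, 0, 40 and 80 mm along its y, each 60 x 24 mm and 20 mm deep, floor 6 mm up. A slab in it stands with its width along the stand's x and rises 64 mm above it.
- scale: a round brass coin scale, 104 mm across, 37 mm high, loose; origin at the centre of its underside; to be left alone
- capsule: a round clear coin capsule with a copper coin lying on the shelf, 70 mm across, 14 mm high, loose; origin at the centre of its underside; to be left alone
- magnifier: a magnifier with a black ebony handle lying on the shelf, 194 mm long, 16 mm high; origin at the joint of handle and lens, handle to its -x, lens to its +x; to be left alone
- tray: a pewter coin tray, 140 x 200 mm, 18 mm high; origin at the centre of its underside; to be left alone
Things that resemble listed ones, but are neither listed nor needed, are in the scene too. What is shaped like the part that bears slab3_c but black or purple is not meant.

How it is judged:
By the outcome, as a careful person would: the job done as asked, in the order asked, and still so for the second after the job is handed in, with the robot touching nothing.
Of kept0, kept1, kept2, kept3, kept4 only 1 to 1 are there at a start; the rules pass over those that are not, and their reading is None.
Of slab0, slab1, slab2, slab3, slab4 only 3 to 4 are there at a start; the rules pass over those that are not, and their reading is None.
At some moment in a run one of stand may be knocked a few centimetres aside while the robot is not near it.
It also fails if it takes over 210 s, if anything falls off the work surface, if the arm or the gripper's body presses on something with over 40 N, if the wrist force passes 120 N, or if a joint passes its speed limit or range.

ROBOT

A 6-joint arm with a two-finger parallel gripper is mounted at the origin on the work surface. World frame = base frame: x ahead of the robot, y to its left, z up, the work surface at z = 0. Lengths are in m, angles in degrees, forces in N, time in s.
With the tool pointing down it reaches from about 0.35 to 0.975 m from the base axis. Payload 17.4 kg.
Tool frame: the origin (TCP) lies at the very end of the fingers, on their centre line; the grasp point (between the pads) lies 19 mm behind it; z points along the fingers, y is the line along which they close (so a half turn about z gives the same grasp; the last joint's range is limited). The gripper opens to 85 mm and grips with 20 to 120 N. Pads are 22 mm wide; open, the fingers measure 114 mm over their backs; the gripper's body (76 mm by 85 mm) begins 54 mm behind the grasp point. The pads swing forward as they close: fully open they stand 13 mm farther back than shut.
Start: joints at [74.095, 6.646, 82.598, -0, 90.757, -2.166], TCP at [0.16, 0.656, 0.231] pointing down, gripper open.
Joint ranges: [-162.19, 162.19], [-47.58, 125.68], [4.15, 143.07], [-65.23, 245.23], [0.69, 171.88], [-170.13, 170.13]. Speed limits (degrees/s): [108.29, 108.29, 127.2, 180, 180, 180].

INTERFACE

Orientations are given as [roll, pitch, yaw] about the fixed x, y, z axes, in that order (R = Rz(yaw) Ry(pitch) Rx(roll)).
In Python, from bench import bot gives the robot as it stands. Calls block until the motion is done:
- bot.movep(position, orientation): joint-space move of the TCP to a pose.
- bot.move_linear(position, frame=None, max_speed=0.15): straight line of the TCP; frame=None keeps the orientation; max_speed is the mean speed in m/s.
- bot.move_j(angles): joint-space move.
- bot.let_go() and bot.gripper_close(f_grip=None): open the fingers fully, or close them until they stop; f_grip is the grip in N (None keeps the last).
- bot.hold(seconds).
- bot.solve_ik(position, orientation): joint angles nearest the present ones, or None.
- bot.get_state(): the state.
- bot.grab_frame(name): name is "scene" or "side" or "wrist"; returns the picture (480x640x3 uint8, red, green, blue); there is no depth.
- bot.calibration(name): a dict with "vertical_fov" (degrees; the focal length in pixels is half the picture's height over the tangent of half this angle, whatever the lens; pixels are square), "cx", "cy" (the principal point, pixels), "R" (3x3) and "t" (3): a world point X has camera coordinates R X + t. Camera axes: x right, y down, z forward; pixel columns grow to the right and rows downward; lengths in m; the calibration is good to about 2 mm. A picture is of the moment at which its call begins: read the wrist's pose just before it. calibration takes no time and is no camera call; for the wrist camera it gives the pose at the moment of the call.
A pose or a line that the arm cannot do raises bot.PlanningError and nothing moves.
- bot.hand_in(): hands the job in; it is judged then, once.
The state is a dict: "time": time; "joint_positions": joint angles; "joint_velocities": joint speeds; "effort": joint torques, N m; "eef_pos": TCP position; "orientation": TCP orientation; "force": force on the tool from outside, world axes, zero at the start; "moment": the same for the moment, N m; "grip_width": finger opening in m; "grip_force": force on a finger pad.
Only numpy, scipy, OpenCV 4.12 (cv2) and the standard library are available. Lean on these libraries where they do the work, as an engineer would, in place of code of your own. Each camera call takes 0.05 s, during which the arm holds its last target. There are 200 camera calls.

## Working session

There is one attempt and no reset: what is moved stays moved. The work goes in short steps, each a Python script; the robot and the scene stay as the last script left them, time stands still between calls to the robot, and variables do not carry over. Pictures are saved under pics/ and viewed, at most 14 in all, crops included, and the job is handed in when it is done.

```bash
ls; mkdir -p pics; python3 - <<'E'
from bench import bot
import cv2,numpy as np
for n in("scene","side","wrist"):
    c=bot.calibration(n); im=bot.grab_frame(n)
    cv2.imwrite(f"pics/{n}0.png",im[:,:,::-1])
    print(n,c["vertical_fov"],c["cx"],c["cy"],np.round(c["R"],4).tolist(),np.round(c["t"],4).tolist(), "cam pos",np.round(-np.array(c["R"]).T@c["t"],3), [k for k in c])
print(bot.get_state())
E
```

```text
pics
scene 42.39830608498272 317.2848746073814 246.70461646950702 [[0.5364, 0.8439, -0.0126], [0.639, -0.4158, -0.6471], [-0.5513, 0.3391, -0.7623]] [-0.2777, -0.286, 1.9895] cam pos [ 1.429 -0.559  1.328] ['vertical_fov', 'cx', 'cy', 'R', 't']
side 51.24280249603902 320.1294245429023 238.220027068379 [[-0.9016, -0.4321, 0.0184], [-0.3493, 0.7025, -0.6201], [0.255, -0.5655, -0.7843]] [0.5077, 0.2295, 0.9959] cam pos [0.284 0.621 0.914] ['vertical_fov', 'cx', 'cy', 'R', 't']
wrist 67.6819837018799 321.843921875575 240.95376120404458 [[0.2368, 0.9715, -0.0004], [0.9243, -0.2252, 0.308], [0.2992, -0.0733, -0.9514]] [-0.6735, -0.0395, 0.3796] cam pos [0.082 0.673 0.373] ['vertical_fov', 'cx', 'cy', 'R', 't']
{'time': 0.15, 'joint_positions': array([ 7.40957718e+01,  6.66697183e+00,  8.26275836e+01, -2.08623735e-04,
        9.07570053e+01, -2.16561903e+00]), 'joint_velocities': array([ 0.11235499, -0.12254172, -0.0512842 ,  0.0765751 ,  0.04275346,
       -0.03425579]), 'effort': array([ 3.61619695e-04, -7.32514286e+01, -6.32842898e+01,  7.06336323e-05,
        5.06734636e-03, -6.07428842e-05]), 'eef_pos': array([0.16027345, 0.65553835, 0.23073482]), 'orientation': array([-1.79948468e+02, -1.73993094e-03,  1.66261387e+02]), 'force': array([ 0.28654465,  0.26163271, -0.02249994]), 'moment': array([ 0.04879298, -0.02895751, -0.00015022]), 'grip_force': 0.0, 'grip_width': 0.0855605831635526}
```

View pics/scene0.png

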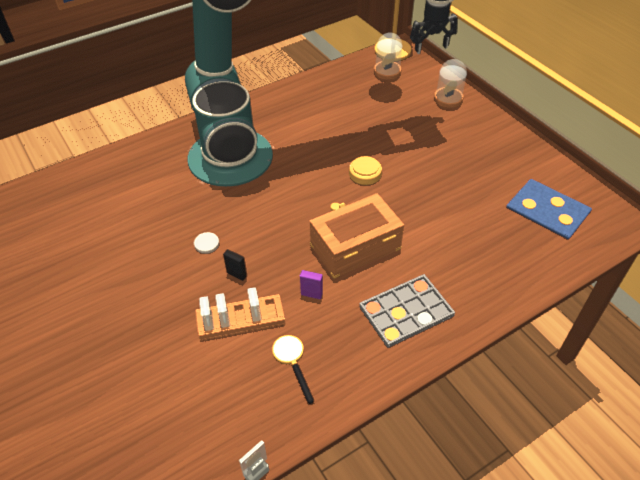

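View pics/side0.png

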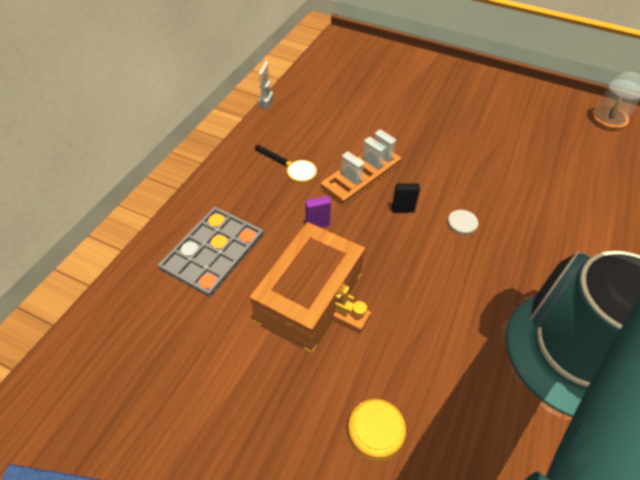

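The scene view shows the box (lid centre around 357,222), its button (337,206), and the stand (240,317) with three whitish slabs at (206,314), (222,311) and (254,305). The black (235,265) and purple (311,285) slabs and the clear one at (255,462), which stands apart from the stand, are lookalikes. Next I'll enlarge box and stand to confirm.

```bash
python3 - <<'E'
import cv2,numpy as np
a=cv2.imread("pics/scene0.png");b=cv2.imread("pics/side0.png")
z=lambda im,x,y,w,h:cv2.resize(im[y:y+h,x:x+w],(400,300),interpolation=cv2.INTER_CUBIC)
top=np.hstack([z(a,300,180,120,90),z(a,185,270,120,90)])
bot_=np.hstack([z(b,240,220,160,120),z(b,310,120,120,90)])
cv2.imwrite("pics/crop0.png",np.vstack([top,bot_]))
E
```

```text
(no output)
```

View pics/crop0.png

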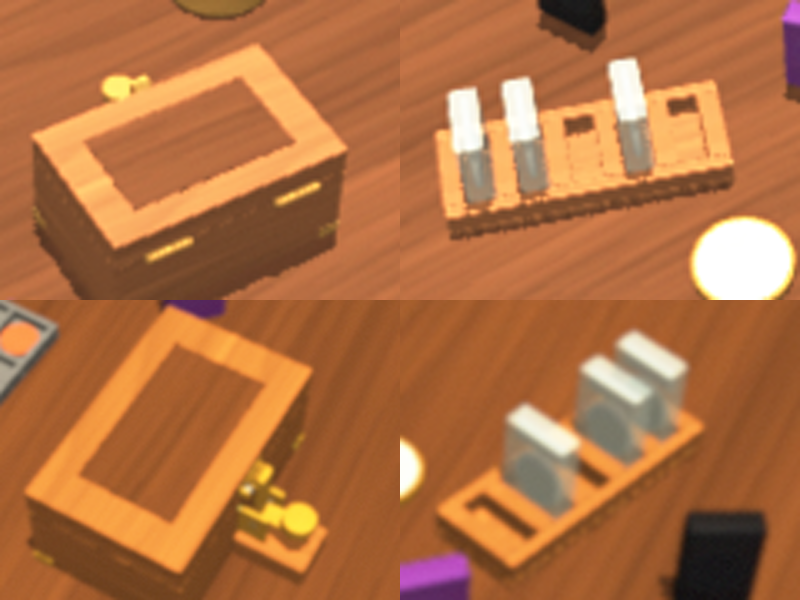

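The enlargement shows three clear slabs with silver coins in the stand. The tops are at scene px (206,302), (222,298) and (254,291), with two slots empty. The box has the brass button and hook at its front, at scene (336,206), and hinge plates on its opposite side. Now I'll compute the poses from both views.

```bash
cat > h.py <<'E'
from bench import bot
import numpy as np, cv2, json
def ray(n,px,c=None):
    c=c or bot.calibration(n); R=np.array(c["R"]);f=240/np.tan(np.radians(c["vertical_fov"]/2))
    px=np.atleast_2d(np.array(px,float))
    d=np.c_[(px[:,0]-c["cx"])/f,(px[:,1]-c["cy"])/f,np.ones(len(px))]@R
    return -R.T@np.array(c["t"]),d
def onz(n,px,z,c=None):
    o,d=ray(n,px,c); return (o+d*((z-o[2])/d[:,2])[:,None])[:,:2]
def proj(n,X,c=None):
    c=c or bot.calibration(n); f=240/np.tan(np.radians(c["vertical_fov"]/2))
    p=np.atleast_2d(X)@np.array(c["R"]).T+np.array(c["t"]); return p[:,:2]/p[:,2:]*f+[c["cx"],c["cy"]]
def white(n,im):
    hsv=cv2.cvtColor(im,cv2.COLOR_RGB2HSV); return cv2.inRange(hsv,(0,0,175),(180,60,255))
E
python3 - <<'E'
from h import *
lid_s=np.array([(258,44),(346,150),(118,248),(34,136)])/3.333+[300,180]
lid_d=np.array([(312,72),(170,7),(28,194),(180,272)])/2.5+[240,220]
for n,p in(("scene",lid_s),("side",lid_d)):
    q=onz(n,p,.101); print(n,"lid",q.round(3).tolist(),"ctr",q.mean(0).round(4),"edges",np.linalg.norm(q-np.roll(q,-1,0),axis=1).round(3))
    v=q-np.roll(q,-1,0); print("ang",np.degrees(np.arctan2(v[:,1],v[:,0])).round(1))
print("button",onz("scene",[(300+118/3.333,180+86/3.333)],.062).round(3),onz("side",[(240+300/2.5,220+219/2.5)],.062).round(3))
st_s=np.array([(37,132),(315,83),(333,168),(45,218)])/3.333+[185,270]
st_d=np.array([(38,210),(115,268),(303,127)])/3.333+[310,120]
for n,p in(("scene",st_s),("side",st_d)):
    q=onz(n,p,.026);v=q-np.roll(q,-1,0)
    print(n,"stand",q.round(3).tolist(),q.mean(0).round(4),np.linalg.norm(v,axis=1).round(3),np.degrees(np.arctan2(v[:,1],v[:,0])).round(1))
q=onz("side",st_d,.026);print("side stand ctr",(q[0]+q[2])/2)
# slab tops (side): white top-face contours
for n in("scene","side"):
    im=cv2.imread(f"pics/{n}0.png")[:,:,::-1].copy(); m=white(n,im)
    for c in cv2.findContours(m,cv2.RETR_EXTERNAL,cv2.CHAIN_APPROX_NONE)[0]:
        if 15<cv2.contourArea(c)<1500:
            r=cv2.minAreaRect(c); w=onz(n,[r[0]],.09)[0]
            print(n,np.round(r[0],1),cv2.contourArea(c),np.round(r[1],1),"world@.09",w.round(3))
E
```

```text
scene lid [[0.467, 0.233], [0.603, 0.222], [0.589, 0.012], [0.453, 0.02]] ctr [0.528  0.1216] edges [0.137 0.21  0.135 0.214]
ang [175.   86.   -3.4 -93.7]
side lid [[0.455, 0.019], [0.589, 0.009], [0.603, 0.222], [0.471, 0.23]] ctr [0.5296 0.1201] edges [0.135 0.213 0.132 0.212]
ang [175.6 -93.7  -3.6  85.6]
button [[0.412 0.129]] [[0.416 0.128]]
scene stand [[0.496, -0.352], [0.572, -0.15], [0.647, -0.178], [0.569, -0.38]] [ 0.5711 -0.2649] [0.216 0.081 0.216 0.079] [-110.6  159.5   68.9  -20.9]
side stand [[0.645, -0.178], [0.57, -0.15], [0.499, -0.352]] [ 0.5716 -0.2267] [0.08  0.214 0.227] [ -20.4   70.7 -129.9]
side stand ctr [ 0.57228961 -0.26504473]
scene [256.8 463.8] 22.5 [ 2.1 14.1] world@.09 [ 0.953 -0.42 ]
scene [251.1 451.6] 94.0 [ 3.8 30.5] world@.09 [ 0.924 -0.418]
scene [287.5 348. ] 517.5 [24. 27.] world@.09 [ 0.754 -0.23 ]
scene [204.2 306. ] 134.0 [18.6  8.4] world@.09 [ 0.543 -0.341]
scene [220.7 302.9] 132.5 [18.7  8.4] world@.09 [ 0.556 -0.303]
scene [253.  296.8] 132.5 [18.8  8.4] world@.09 [ 0.583 -0.228]
scene [206.  241.5] 323.5 [18.  23.7] world@.09 [ 0.35
[... 539 characters left out ...]
rld@.09 [0.737 0.176]
side [234.9 250.4] 147.0 [12.1 16.8] world@.09 [0.695 0.134]
side [189.1 248.3] 185.5 [15.7 15.7] world@.09 [0.782 0.171]
side [202.7 234.5] 135.5 [13.  14.1] world@.09 [0.777 0.128]
side [231.4 228.4] 127.0 [12.2 13.6] world@.09 [0.732 0.087]
side [462.5 221.5] 437.5 [21. 27.] world@.09 [ 0.295 -0.152]
side [301.5 170. ] 362.5 [18. 25.] world@.09 [ 0.679 -0.138]
side [352.5 159.1] 111.5 [20.2  6.9] world@.09 [ 0.587 -0.226]
side [374.9 143.7] 113.5 [20.   7.3] world@.09 [ 0.559 -0.302]
side [385.  136.6] 99.5 [19.2  6.4] world@.09 [ 0.546 -0.339]
side [268.3  96.8] 21.0 [ 3.7 10.7] world@.09 [ 0.887 -0.349]
side [627.3  82.3] 409.5 [29.3 22.3] world@.09 [ 0.014 -0.87 ]
```

Both views agree within 2 mm. The box is at (0.529, 0.121) with its x axis at -4.1°, and the measured button sits within 1 mm of where that pose predicts it. The stand is at (0.572, -0.265) with its axis at -20.5°, with slabs in slots 0, 1 and 3. Next is the button.

```bash
cat >> h.py <<'E'
BC=np.array([.529,.121]);BA=np.radians(-4.1);bx=np.array([np.cos(BA),np.sin(BA)]);by=np.array([-bx[1],bx[0]])
def B(x,y,z): return list(BC+x*bx+y*by)+[z]
YB=85.9
def F(): return bot.get_state()["force"].round(2)
def snap(name,n,box=None,s=1):
    im=bot.grab_frame(n)
    cv2.imwrite(f"pics/{name}_raw.png",im[:,:,::-1])
    return im
E
python3 - <<'E'
from h import *
bot.gripper_close(20)
o=[180,0,175.9]
bot.movep(B(-.118,0,.2),o)
bot.move_linear(B(-.118,0,.07)); f0=F();print(f0,bot.get_state()["eef_pos"])
for z in np.arange(.064,.0555,-.001):
    bot.move_linear(B(-.118,0,z),max_speed=.02); f=F()-f0; print(round(z,4),f[2])
    if f[2]>6: break
bot.hold(.3)
bot.move_linear(B(-.118,0,.10),max_speed=.05)
bot.move_linear(B(-.125,0,.25))
print(bot.get_state()["time"])
snap("pop_a","scene");snap("pop_b","side")
a=cv2.imread("pics/pop_a_raw.png");b=cv2.imread("pics/pop_b_raw.png")
cv2.imwrite("pics/pop.png",np.hstack([cv2.resize(a[140:300,270:430],(400,400)),cv2.resize(b[200:360,220:380],(400,400))]))
E
```

```text
[ 0.69 -0.78 -0.47] [0.41174891 0.12960497 0.07087913]
0.064 -0.4
0.063 0.98
0.062 1.73
0.061 2.02
0.06 3.2
0.059 2.58
0.058 4.489999999999999
0.057 5.1
0.056 4.71
8.9667
```

View pics/pop.png

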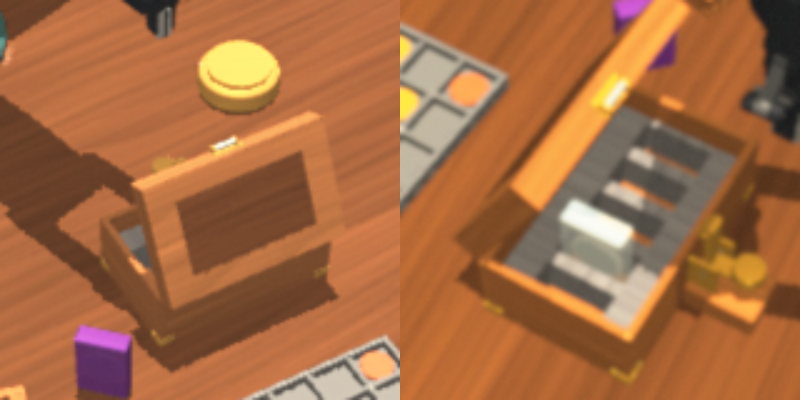

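The lid stands half-open with the latch pin at its front middle. The kept slab is in the second pocket from the +y end (pocket 3), and the other four are free. Next I push the lid back slowly, off the pin.

```bash
python3 - <<'E'
from h import *
bot.movep(B(-.11,.032,.25),[180,0,175.9])
bot.move_linear(B(-.11,.032,.157),max_speed=.08); f0=F()
bot.move_linear(B(-.055,.032,.157),max_speed=.05)
for x in np.arange(-.05,.0901,.005):
    bot.move_linear(B(x,.032,.157),max_speed=.03); f=F()-f0; print(round(x,3),(f[:2]@bx).round(2),f[2].round(2),end=" | ")
    if -(f[:2]@bx)>6: break
bot.hold(.3)
bot.move_linear(B(x-.05,.032,.157),max_speed=.03)
bot.move_linear(B(x-.08,.032,.30))
print(bot.get_state()["time"])
snap("open_a","scene");snap("open_b","side")
a=cv2.imread("pics/open_a_raw.png");b=cv2.imread("pics/open_b_raw.png")
cv2.imwrite("pics/open.png",np.hstack([cv2.resize(a[140:300,270:430],(400,400)),cv2.resize(b[200:360,220:380],(400,400))]))
print(proj("side",[B(0,.04,.09)]),proj("scene",[B(.092,0,.209)]),proj("side",[B(.092,0,.209)]))
E
```

```text
-0.05 0.34 0.37 | -0.045 0.43 0.16 | -0.04 0.11 0.53 | -0.035 0.37 -0.03 | -0.03 0.44 0.17 | -0.025 0.97 0.76 | -0.02 0.61 0.43 | -0.015 1.86 -0.95 | -0.01 -0.48 -0.46 | -0.005 0.35 -0.68 | -0.0 -6.44 16.66 | 18.625
[[299.6206775  290.32891412]] [[377.73488854 217.4717478 ]] [[267.33608673 218.48321914]]
```

View pics/open.png

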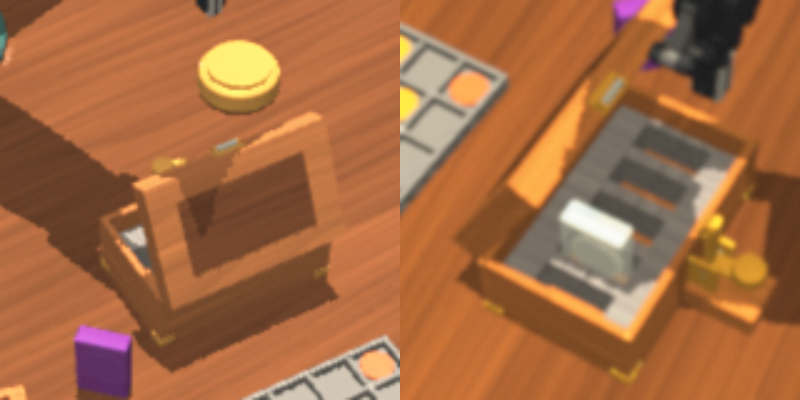

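The push stopped at 17 N upward without turning the lid: some part higher up the hand met the lid's front wall. I'll triangulate the lid angle from the pin, then push with just the fingertips along the arc.

```bash
python3 - <<'E'
from h import *
for p1,p2 in(((360,198),(304,236)),((340,185.5),(304,236))):
    o1,d1=ray("scene",[p1]);o2,d2=ray("side",[p2])
    A=np.c_[d1[0],-d2[0]];s=np.linalg.lstsq(A,o2-o1,rcond=None)[0]
    P=o1+s[0]*d1[0];Q=o2+s[1]*d2[0];M=(P+Q)/2
    x,y=(M[:2]-BC)@bx,(M[:2]-BC)@by
    print("gap",np.linalg.norm(P-Q).round(4),"box",round(x,4),round(y,4),M[2].round(4),"theta raw",np.arctan2(M[2]-.075,.068-x), "r",np.hypot(M[2]-.075,.068-x))
for t in (.9,1,1.1,1.2,1.3,1.4): print(t,proj("scene",[B(.068-.14*np.cos(t)+.012*np.sin(t),0,.075+.14*np.sin(t)+.012*np.cos(t))]).round(1),proj("side",[B(.068-.14*np.cos(t)+.012*np.sin(t),0,.075+.14*np.sin(t)+.012*np.cos(t))]).round(1))
E
```

```text
gap 0.003 box 0.0123 -0.0015 0.2069 theta raw 1.1715445802906939 r 0.14319748365371185
gap 0.0613 box -0.0116 -0.0149 0.2243 theta raw 1.0811539380878161 r 0.16918176251548755
0.9 [[356.4 196.7]] [[314.8 246.2]]
1 [[359.  197.7]] [[309.1 241.1]]
1.1 [[361.6 199.2]] [[303.  236.3]]
1.2 [[364.4 201.1]] [[296.7 231.8]]
1.3 [[367.3 203.6]] [[290.2 227.7]]
1.4 [[370.2 206.6]] [[283.7 224. ]]
```

```bash
python3 - <<'E'
from h import *
def P(t): return B(.068-.136*np.cos(t)-.011,.032,.075+.136*np.sin(t)-.013)
p=P(.85); p2=list(p);p2[2]=.30
bot.movep(p2,[180,0,175.9]); q=B(-.09,.032,p[2]+.02);
bot.move_linear(B(-.09,.032,.30)); bot.move_linear(q,max_speed=.1); f0=F()
for t in np.arange(.85,1.80,.03):
    bot.move_linear(P(t),max_speed=.03); f=F()-f0; fx=f[:2]@bx; print(round(t,2),fx.round(2),f[2].round(2),end=" | ")
    if np.hypot(fx,f[2])>5: break
bot.hold(.3)
print(bot.get_state()["time"])
snap("o2a","scene");snap("o2b","side")
a=cv2.imread("pics/o2a_raw.png");b=cv2.imread("pics/o2b_raw.png")
cv2.imwrite("pics/o2.png",np.hstack([cv2.resize(a[140:300,270:430],(400,400)),cv2.resize(b[200:360,220:380],(400,400))]))
E
```

```text
0.85 2.09 0.37 | 0.88 1.12 0.47 | 0.91 0.74 0.12 | 0.94 0.71 -0.1 | 0.97 1.52 0.04 | 1.0 0.86 -1.05 | 1.03 1.59 0.55 | 1.06 0.47 -0.22 | 1.09 1.72 0.21 | 1.12 1.65 -0.2 | 1.15 0.87 0.4 | 1.18 1.67 0.24 | 1.21 0.21 0.56 | 1.24 0.79 0.14 | 1.27 1.53 0.81 | 1.3 0.83 -0.36 | 1.33 0.87 0.13 | 1.36 0.77 -0.6 | 1.39 1.76 -0.52 | 1.42 1.13 0.29 | 1.45 1.74 0.82 | 1.48 1.01 0.74 | 1.51 1.94 0.69 | 1.54 0.33 -0.08 | 1.57 1.16 -0.72 | 1.6 0.95 -0.62 | 1.63 0.85 -0.3 | 1.66 1.14 0.83 | 1.69 1.45 1.16 | 1.72 1.15 0.86 | 1.75 1.25 0.7 | 1.78 -29.49 13.97 | 32.1333
```

View pics/o2.png

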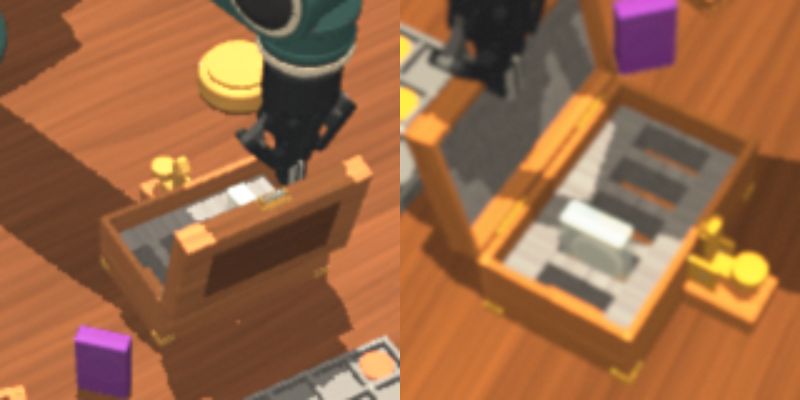

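The lid is at its stop and the insert is fully open to view, with pocket 3 occupied and 0, 1, 2 and 4 free. I'll back off and take wrist views above the box and the stand to refine both.

```bash
python3 - <<'E'
from h import *
s=bot.get_state()["eef_pos"]
bot.move_linear(list(s[:2]-.03*bx)+[s[2]],max_speed=.03)
bot.move_linear(list(s[:2]-.08*bx)+[.32])
bot.let_go()
bot.movep(B(-.02,-.09,.33),[180,0,YB]); bot.hold(.3)
c1=bot.calibration("wrist");a=snap("wbox","wrist")
SC=np.array([.572,-.265]);SA=np.radians(-20.5);sy=np.array([-np.sin(SA),np.cos(SA)])
bot.movep(list(SC-.1*sy)+[.33],[180,0,69.5]); bot.hold(.3)
c2=bot.calibration("wrist");b=snap("wst","wrist");snap("st2","side")
def ser(c): return {k:np.array(v).tolist() for k,v in c.items()}
json.dump([ser(c1),ser(c2)],open("cal.json","w"))
cv2.imwrite("pics/w2.png",np.hstack([cv2.resize(x[:,:,::-1],(400,300),interpolation=cv2.INTER_AREA) for x in(a,b)]))
print(proj("wrist",[B(0,y,.045) for y in(-.08,-.04,0,.04,.08)],c1).round(0).tolist())
print(proj("wrist",[list(SC+y*sy)+[.09] for y in(-.08,-.04,.04)],c2).round(0).tolist(),bot.get_state()["time"])
E
```

```text
[[339.0, 185.0], [340.0, 151.0], [341.0, 114.0], [341.0, 75.0], [342.0, 34.0]]
[[322.0, 183.0], [323.0, 144.0], [323.0, 58.0]] 38.725
```

View pics/w2.png

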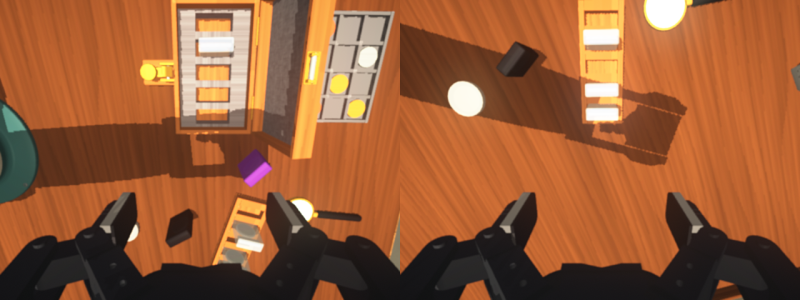

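The left view shows the pockets as dark bars from (341,186) to (341,32) full-res, with the kept slab at (344,72). The right view shows the three slab tops near (323,58), (322,144) and (322,183), on the predictions. Contours will give the exact values.

```bash
python3 - <<'E'
from h import *
c1,c2=json.load(open("cal.json"))
im=cv2.imread("pics/wst_raw.png")[:,:,::-1].copy()
def tops(im,c,z,roi):
    m=white("w",im); k=np.zeros_like(m);k[roi[1]:roi[3],roi[0]:roi[2]]=1
    m=m*k
    for q in cv2.findContours(m,cv2.RETR_EXTERNAL,cv2.CHAIN_APPROX_NONE)[0]:
        if cv2.contourArea(q)>300:
            r=cv2.minAreaRect(q); b=onz("wrist",cv2.boxPoints(r),z,c); e=np.linalg.norm(b-np.roll(b,-1,0),axis=1)
            v=(b-np.roll(b,-1,0))[np.argmax(e)]; print(np.round(r[0],1),b.mean(0).round(4),e.round(4),"ang",np.degrees(np.arctan2(v[1],v[0])).round(1))
tops(im,c2,.09,(270,0,370,210))
SC=np.array([.572,-.265]);SA=np.radians(-20.5);sy=np.array([-np.sin(SA),np.cos(SA)])
print([(SC+y*sy).round(4).tolist() for y in(-.08,-.04,.04)])
im=cv2.imread("pics/wbox_raw.png")[:,:,::-1].copy()
print("kept");tops(im,c1,.09,(290,50,400,90)); print(np.round(B(0,.04,0),4))
# rim outer corners / pocket brown floors: saturation-based (pocket shows warm floor, insert grey)
hsv=cv2.cvtColor(im,cv2.COLOR_RGB2HSV)
for y in(-.08,-.04,0,.08):
    u,v=proj("wrist",[B(0,y,.045)],c1)[0].astype(int)
    # vertical edges along columns and horizontal profile of grey value
    g=cv2.cvtColor(im,cv2.COLOR_RGB2GRAY)
    print(y,(u,v),"col",g[max(0,v-22):v+23,u-15].tolist()); print("row",g[v-4,u-45:u+46:2].tolist())
E
```

```text
[323. 182.] [ 0.5447 -0.3396] [0.0529 0.0213 0.0538 0.0213] ang -20.4
[322.  143.5] [ 0.5576 -0.3021] [0.0532 0.021  0.0542 0.0209] ang -20.4
[321.  59.] [ 0.5841 -0.2279] [0.0535 0.0209 0.0545 0.0209] ang -20.4
[[0.544, -0.3399], [0.558, -0.3025], [0.586, -0.2275]]
kept
[344.   69.5] [0.5322 0.1603] [0.1034 0.0346 0.1066 0.0345] ang -4.0
[0.5319 0.1609 0.    ]
-0.08 (np.int64(339), np.int64(185)) col [122, 184, 219, 225, 224, 224, 223, 223, 223, 223, 222, 216, 206, 199, 198, 198, 199, 196, 184, 157, 133, 125, 126, 125, 124, 125, 125, 125, 121, 105, 84, 76, 76, 78, 90, 110, 124, 127, 124, 112, 92, 78, 74, 76, 88]
row [200, 204, 204, 204, 203, 205, 205, 205, 205, 194, 131, 123, 150, 195, 195, 184, 173, 171, 175, 176, 171, 164, 159, 154, 157, 149, 164, 175, 169, 166, 163, 159, 166, 152, 132, 87, 87, 120, 116, 117, 116, 116, 116, 116, 117, 115]
-0.04 (np.int64(339), np.int64(150)) col [207, 215, 222, 224, 224, 224, 224, 224, 225, 224, 219, 194, 169, 181, 197, 201, 201, 201, 201, 201, 201, 200, 200, 200, 200, 200, 200, 200, 200, 200, 200, 199, 188, 156, 109, 122, 184, 219, 225, 224, 224,
[... 515 characters left out ...]
1]
row [215, 215, 215, 215, 215, 215, 215, 216, 213, 153, 128, 130, 186, 204, 204, 201, 195, 198, 201, 205, 202, 199, 199, 203, 208, 201, 193, 195, 196, 199, 201, 198, 198, 196, 191, 173, 103, 135, 212, 215, 214, 214, 214, 215, 214, 213]
0.08 (np.int64(341), np.int64(33)) col [80, 82, 98, 116, 131, 159, 199, 222, 219, 179, 116, 82, 82, 84, 84, 84, 84, 84, 96, 113, 131, 153, 171, 185, 193, 196, 196, 196, 196, 196, 197, 195, 195, 196, 196, 196, 195, 196, 203, 217, 226, 228, 228, 227, 228]
row [203, 202, 202, 203, 202, 203, 204, 205, 152, 94, 97, 98, 97, 99, 99, 96, 96, 97, 97, 98, 101, 100, 99, 99, 99, 98, 97, 98, 100, 98, 99, 98, 96, 96, 96, 92, 89, 83, 122, 198, 203, 202, 201, 202, 202, 202]
```

```bash
sed -i 's/BC=np.array(\[.529,.121\])/BC=np.array([.529,.1204])/' h.py; cat >> h.py <<'E'
SC=np.array([.572,-.265]);SA=np.radians(-20.5);sy=np.array([-np.sin(SA),np.cos(SA)])
def find_slabs(name):
    "look down on the stand: list of (xy, angle of slab's x) of tops with right size, +y end first"
    bot.movep(list(SC-.1*sy)+[.33],[180,0,69.5]); bot.hold(.3)
    c=bot.calibration("wrist"); m=white("w",snap(name,"wrist")); out=[]
    for q in cv2.findContours(m,cv2.RETR_EXTERNAL,cv2.CHAIN_APPROX_NONE)[0]:
        if cv2.contourArea(q)<300: continue
        b=onz("wrist",cv2.boxPoints(cv2.minAreaRect(q)),.09,c); v=b-np.roll(b,-1,0); e=np.linalg.norm(v,axis=1)
        if abs(e.max()-.054)<.006 and abs(e.min()-.021)<.005 and np.linalg.norm(b.mean(0)-SC)<.16:
            w=v[e.argmax()]; w=w*np.sign(w[0]); out.append((b.mean(0),np.degrees(np.arctan2(w[1],w[0]))))
    return sorted(out,key=lambda s:-s[0][1])
ZG=.052
def pick(xy,ang):
    o=[180,0,90+ang]; bot.let_go()
    bot.movep(list(xy)+[.20],o); bot.move_linear(list(xy)+[ZG+.05]); bot.move_linear(list(xy)+[ZG],max_speed=.06)
    bot.gripper_close(40); bot.hold(.2); s=bot.get_state(); print("width",s["grip_width"].round(4),"gf",s["grip_force"])
    assert .05<s["grip_width"]<.062
    bot.move_linear(list(xy)+[ZG+.05],max_speed=.06); bot.move_linear(list(xy)+[.20])
def place(k):
    y=-.08+.04*k
    bot.movep(B(0,y,.22),[180,0,YB]); bot.hold(.2); print("held",bot.get_state()["grip_width"].round(4)); f0=F()
    for z in list(np.arange(.15,.10,-.02))+list(np.arange(.094,ZG+.0005,-.004))+[ZG+.001]:
        bot.move_linear(B(0,y,z),max_speed=.05); f=F()-f0
        if np.abs(f).max()>6: print("contact",z,f); break
    print("z",z,"f",F()-f0); return z
E
python3 - <<'E'
from h import *
S=find_slabs("f1"); print(S)
pick(*S[0]); print(place(2)); print(bot.get_state()["time"])
E
```

```text
[(array([ 0.58423406, -0.22778574]), np.float64(-20.46251074724158)), (array([ 0.55750314, -0.30220645]), np.float64(-20.464102262300397)), (array([ 0.54465965, -0.33968774]), np.float64(-20.464906984228737))]Traceback (most recent call last):
  File "<stdin>", line 3, in <module>
  File "h.py", line 38, in pick
    bot.gripper_close(40); bot.hold(.2); s=bot.get_state(); print("width",s["grip_width"].round(4),"gf",s["grip_force"])
                                                                          ^^^^^^^^^^^^^^^^^^^^^
AttributeError: 'float' object has no attribute 'round'
```

```bash
sed -i 's/s\["grip_width"\].round(4)/round(s["grip_width"],4)/; s/bot.get_state()\["grip_width"\].round(4)/round(bot.get_state()["grip_width"],4)/' h.py
python3 - <<'E'
from h import *
s=bot.get_state(); print(s["grip_width"],s["grip_force"],s["eef_pos"])
assert .05<s["grip_width"]<.062
xy=list(s["eef_pos"][:2])
bot.move_linear(xy+[ZG+.05],max_speed=.06); bot.move_linear(xy+[.20])
print(place(2)); print(bot.get_state()["time"])
snap("p1a","scene");snap("p1b","side")
a=cv2.imread("pics/p1a_raw.png");b=cv2.imread("pics/p1b_raw.png")
cv2.imwrite("pics/p1.png",np.hstack([cv2.resize(a[180:340,190:350],(400,400)),cv2.resize(b[200:360,220:380],(400,400))]))
E
```

```text
0.05558333732440833 42.455883622169495 [ 0.58440791 -0.22787531  0.05248827]
held 0.0561
z 0.053 f [-0.59 -0.24 -0.42]
0.053
51.8583
```

View pics/p1.png

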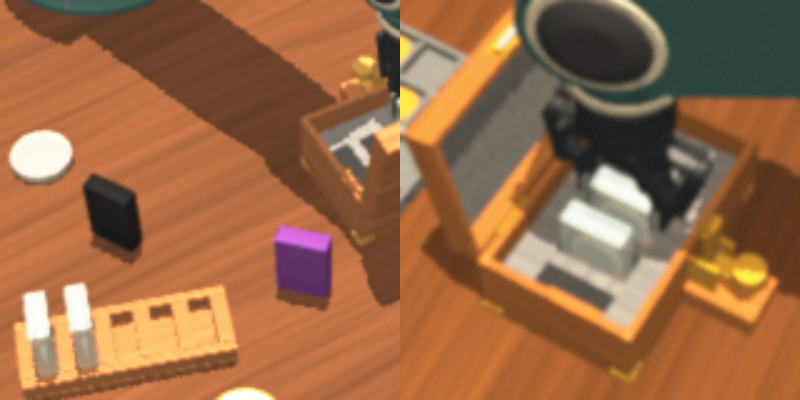

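The slab is down in pocket 2 beside the kept one, with no contact force, and two slabs remain in the stand. I release it and continue with the others, re-measuring before each pick.

```bash
cat >> h.py <<'E'
def release(k):
    y=-.08+.04*k; f0=F(); bot.let_go(); bot.hold(.2); print("rel f",F()-f0)
    bot.move_linear(B(0,y,.10),max_speed=.06); bot.move_linear(B(0,y,.25),max_speed=.2)
E
python3 - <<'E'
from h import *
release(2)
for i,k in((0,1),(1,0)):
    S=find_slabs(f"f{2+i}"); print([(s[0].round(4).tolist(),round(s[1],1)) for s in S])
    assert len(S)==2-i
    pick(*S[0])
    if place(k)>ZG+.004: print("STOP");break
    release(k)
print(bot.get_state()["time"])
bot.movep(B(-.02,-.09,.33),[180,0,YB]); bot.hold(.2)
a=snap("done","wrist"); b=snap("doneb","side")
cv2.imwrite("pics/done.png",np.hstack([cv2.resize(a[0:240,240:480,::-1],(400,400)),cv2.resize(b[200:360,220:380,::-1],(400,400))]))
E
```

```text
rel f [-0.3  -0.55  0.91]
[([0.5577, -0.3022], np.float64(-18.4)), ([0.5447, -0.3397], np.float64(-20.4))]
width 0.0554 gf 42.453153133392334
held 0.0555
z 0.053 f [-0.34 -0.47 -0.07]
rel f [0.37 0.25 1.61]
[([0.5447, -0.3397], np.float64(-20.4))]
width 0.0556 gf 42.667227387428284
held 0.0558
z 0.053 f [-0.4  -0.83 -0.36]
rel f [-0.12  1.33  0.89]
88.3167
```

View pics/done.png

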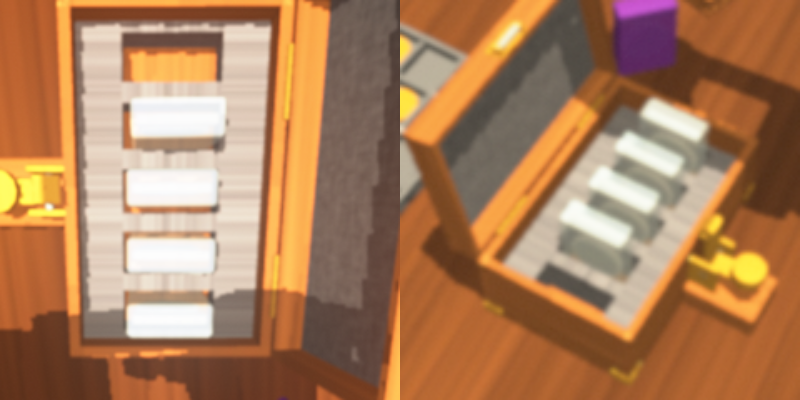

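All four slabs stand in pockets 0 to 3, evenly spaced, and pocket 4 is empty. Now I close the lid: from behind with shut fingers along the arc, then press down at the front.

```bash
python3 - <<'E'
from h import *
h=.011;r=.123
def P(t):
    u=np.array([-np.cos(t),np.sin(t)]);n=np.array([np.sin(t),np.cos(t)]);H=np.array([.068,.075])
    if t>np.pi/2: q=H+.136*u+.026*n+[h,-.013]
    else: q=H+r*u+(.026+h*np.sin(t))*n
    return B(q[0],0,q[1])
o=[180,0,175.9]
bot.movep(B(-.02,-.09,.36),[180,0,YB]); bot.gripper_close(20)
s=P(1.95); bot.movep(s[:2]+[.36],o); bot.move_linear(s,max_speed=.1); f0=F(); print(bot.get_state()["time"])
for t in np.arange(1.92,.05,-.04):
    bot.move_linear(P(t),max_speed=.04); f=F()-f0; fx=f[:2]@bx; print(round(t,2),fx.round(1),f[2].round(1),end=" | ")
    if np.hypot(fx,f[2])>10: print("BREAK");break
print(bot.get_state()["time"],bot.get_state()["eef_pos"])
snap("c1a","scene");snap("c1b","side")
a=cv2.imread("pics/c1a_raw.png");b=cv2.imread("pics/c1b_raw.png")
cv2.imwrite("pics/c1.png",np.hstack([cv2.resize(a[140:300,270:430],(400,400)),cv2.resize(b[200:360,220:380],(400,400))]))
E
```

```text
93.3417
1.92 0.6 -0.0 | 1.88 0.1 0.4 | 1.84 0.3 -0.8 | 1.8 1.2 0.0 | 1.76 0.5 0.3 | 1.72 0.3 0.4 | 1.68 0.3 0.2 | 1.64 0.3 0.1 | 1.6 -0.1 0.2 | 1.56 1.4 -0.2 | 1.52 -0.0 0.2 | 1.48 0.2 0.7 | 1.44 -0.4 -0.2 | 1.4 0.9 -0.4 | 1.36 0.0 -0.5 | 1.32 0.5 0.3 | 1.28 0.6 -0.3 | 1.24 0.9 0.3 | 1.2 0.9 0.5 | 1.16 0.5 -0.1 | 1.12 0.2 -0.3 | 1.08 0.8 0.8 | 1.04 1.2 0.4 | 1.0 -0.1 0.2 | 0.96 1.2 -0.5 | 0.92 1.2 -0.9 | 0.88 1.0 0.0 | 0.84 0.5 -0.4 | 0.8 0.9 0.5 | 0.76 -0.3 -0.1 | 0.72 1.7 0.0 | 0.68 0.2 -0.1 | 0.64 1.5 -0.1 | 0.6 1.6 -0.6 | 0.56 0.3 -1.1 | 0.52 0.2 -0.9 | 0.48 0.7 -0.3 | 0.44 0.1 0.5 | 0.4 1.3 0.7 | 0.36 0.8 -0.8 | 0.32 -0.4 0.0 | 0.28 0.3 0.5 | 0.24 0.0 -1.2 | 0.2 0.6 0.5 | 0.16 0.2 -0.5 | 0.12 0.6 0.5 | 0.08 0.8 1.6 | 106.6833 [0.47662429 0.12418004 0.11146992]
```

View pics/c1.png

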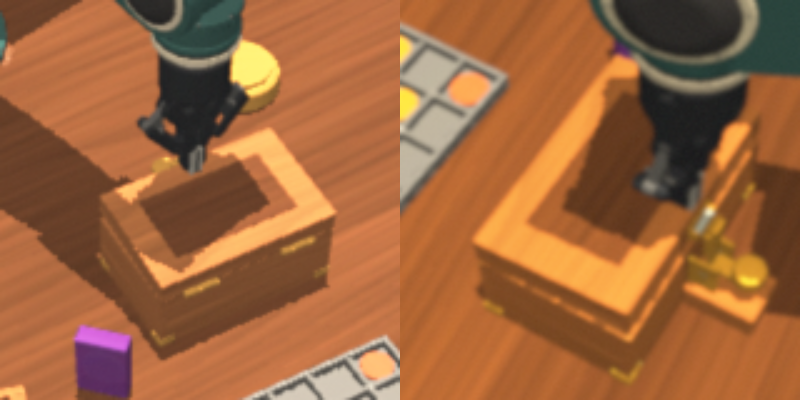

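The lid is nearly shut, still slightly open at the front under the fingertips. Next I press it down until it latches.

```bash
python3 - <<'E'
from h import *
s=bot.get_state()["eef_pos"];x=-.055
for z in np.arange(.110,.0945,-.001):
    bot.move_linear(B(x,0,z),max_speed=.015); f=F(); print(round(z,4),f[2],end=" | ")
    if f[2]>15: break
bot.hold(.4)
bot.move_linear(B(x,0,.13),max_speed=.04); bot.move_linear(B(-.05,0,.28),max_speed=.15)
bot.movep([.35,.35,.33],[180,0,166]); bot.hold(.5)
print(bot.get_state()["time"])
a=snap("eA","scene");b=snap("eB","side")
d=cv2.resize(b[200:360,220:380,::-1],(400,400))
cv2.imwrite("pics/end.png",np.hstack([cv2.resize(a[140:400,170:430,::-1],(400,400)),d]))
q=np.array([B(sx*.068,sy*.107,.101) for sx in(-1,1) for sy in(-1,1)])
print("expected shut lid corners",proj("side",q).round(1).tolist(),(2.5*(proj("side",q)-[220,200])).round(0).tolist())
E
```

```text
0.11 0.91 | 0.109 1.22 | 0.108 -0.49 | 0.107 1.07 | 0.106 0.13 | 0.105 -0.04 | 0.104 0.4 | 0.103 0.11 | 0.102 -0.6 | 0.101 0.17 | 0.1 10.64 | 0.099 20.05 | 113.8917
expected shut lid corners [[365.5, 248.8], [312.7, 330.1], [308.1, 222.8], [250.5, 297.5]] [[364.0, 122.0], [232.0, 325.0], [220.0, 57.0], [76.0, 244.0]]
```

View pics/end.png

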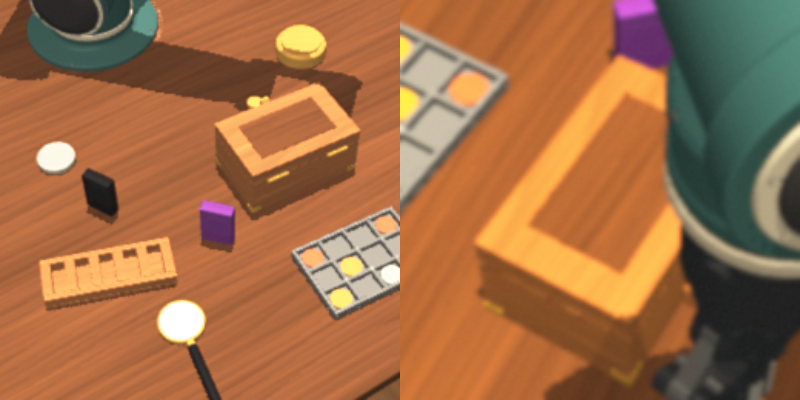

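The lid corners lie where a shut lid should be: left (76,243) against (76,244) expected. The stand is empty and the other items are in place. I'll compare against the first scene picture to confirm the latch, then hand in.

```bash
python3 - <<'E'
from h import *
bot.movep([.16,.656,.26],[180,0,166]); bot.hold(.3)
for n in("scene","side"):
    a=cv2.imread(f"pics/{n}0.png").astype(int);b=snap("fin"+n,n)[:,:,::-1].astype(int)
    R=(slice(190,290),slice(300,410)) if n=="scene" else (slice(215,360),slice(245,380))
    d=np.abs(a-b).max(2)[R]; print(n,"px differing >40 around box:",(d>40).sum(),"max",d.max())
    m=(np.abs(a-b).max(2)>40).astype(np.uint8)
    print([cv2.boundingRect(c) for c in cv2.findContours(m,0,2)[0] if cv2.contourArea(c)>20])
print(bot.get_state()["time"])
E
```

```text
scene px differing >40 around box: 0 max 14
[(199, 296, 15, 39), (215, 293, 15, 39), (247, 287, 14, 38), (432, 117, 12, 8), (410, 36, 11, 18), (412, 13, 27, 32), (440, 12, 18, 37), (427, 0, 25, 7)]
side px differing >40 around box: 0 max 8
[(537, 463, 14, 17), (551, 398, 35, 82), (588, 382, 7, 6), (339, 151, 25, 35), (361, 129, 36, 41)]
115.7667
```

The box looks identical to its latched starting picture, and only the three slabs (and the arm) have changed.

```bash
python3 -c "
from bench import bot
print(bot.hand_in())"
```

```text
the job is handed in; nothing more can be done
None
```

All three slabs from the stand now stand upright in pockets 0, 1 and 2 beside the one already in pocket 3, the lid is down and matches its latched start picture, the scale, capsule, magnifier and tray look unmoved, and I handed the job in at about 116 s; opening the lid took two pushes, with 17 N in a first jam and 29 N on reaching its stop.

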